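# Clamp the tilting stage and hold its plate up on a wedge

## Task

Crank the blue vise shut (clockwise from above) so that it firmly grips the base of the aluminium sample stage. Then take the orange wedge by its tab, push its thin edge in under the front lip of the dark top plate until the plate has just lifted off its rests, by about 2 to 5 mm at the lip and no more, and finish while still gripping the wedge there, with the plate carried by the wedge alone and the gripper touching no part of the stage. Keep the petri dish on the plate and leave the other things on the bench alone.

Things in the scene. Friction and masses are not known exactly. Their poses are not given: they have to be found in the camera images.
- vise: Blue rack-and-pinion vise, fixed to the bench: bed 150 (its x) x 280 (its y) x 14 mm. Origin on the bench, between the jaws; its y axis is the clamping direction, its z is up. The fixed jaw's steel face is at y = +55 mm; the gearbox with the crank on top stands at y = -140 mm (its axis x = 0, y = -140 mm). Both jaws reach up to 35 mm above the bench, 39 mm with their bolt heads.
- jaw: The vise's moving jaw, 90 mm wide; origin at the middle of its steel face's lower edge, 15 mm above the bench. It slides along the vise's +y towards the fixed jaw, 6 mm per radian of the crank, 26 mm at most, and stays where it is left. Fully open its origin is at y = -63 mm in the vise's frame.
- crank (a joint): Crank on top of the gearbox, vertical axis, rad: 0 = fully open (the arm then points along the vise's +x), growing clockwise seen from above to 4.4 and closing the jaw; it begins anywhere from 0 to about 1. Turning it takes about 3.5 N at the knob; once the jaws have closed on the stage it gets stiff (about 1 N more at the knob for every 7 N of clamping), and 5 to 8 N more there is a firm grip. It stays where it is left and keeps the jaw clamped (with up to about 23 N).
- crank_grip (a point): Middle of the crank's upright black knob, 19 mm thick and 38 mm tall, which spins freely on its pin; 45 mm from the crank's axis, 88 mm above the bench; the knob's underside is 68 mm and its top 106 mm above the bench.
- stage: Aluminium base of the tilting stage, 175 (x) x 100 (y) x 16 mm, 0.9 kg, standing loose on the vise's bed between the jaws (its underside 14 mm above the bench). Origin under it, midway between its long sides; it reaches from x = -85 to +90 mm; +x points to the hinge side, z up. Its front part, x = -85 to -31 mm, is a free landing for the wedge, at z = 16 mm.
- plate: Dark steel top plate of the stage, 0.45 kg, 6 mm thick and 100 mm wide, hinged along the stage's back; origin on the hinge line (stage x = +80, z = 25 mm). It lies 6 mm above the base on two rests and can only swing up at its front.
- plate_lip (a point): Middle of the underside of the plate's rounded front lip, 108 mm from the hinge line. At rest it is at x = -28, y = 0, z = 22 mm in the stage's frame; its z there grows as the plate lifts.
- dish: Clear round petri dish, 96 mm across and 15 mm high, standing loose on the plate; origin under its middle.
- wedge: Orange plastic wedge, 91 mm long, 34 mm wide, 0.15 kg, loose on the bench. Origin under the middle of its thin edge; its x axis points out over the thin edge (the way it is pushed), the body lies at negative x. The slope rises from 2 mm thick at x = 0 by 1 mm in 5 to 15 mm at x = -65 mm; behind that, to x = -91 or -92 mm, a 16 mm high heel carries the upright tab.
- wedge_grip (a point): Place to grip the wedge: in its tab, 22 mm wide across the wedge (y), 26 mm long (x), top 50 mm above the wedge's underside. This point is 78 mm behind the thin edge, 35 mm above the underside.
- bottle_a: White sample bottle with a tan band, 40 mm thick, 83 mm high: a bystander.
- bottle_b: Second white sample bottle with a tan band, 40 mm thick, 83 mm high: a bystander.
- amber_jar: Amber jar with a blue cap, 47 mm thick, 86 mm high: a bystander.
- timer: Flat black lab timer, 66 x 58 x 15 mm: a bystander.
Things that resemble listed ones, but are neither listed nor needed, are in the scene too. Of the things that look like the wedge, the middle-sized one is meant.

How it is judged:
By the outcome, as a careful person would: the job done as asked, in the order asked, and still so for the second after the job is handed in, while the arm keeps its last pose, push and grip.
It also fails if it takes over 67 s, if anything falls off the work surface, if the arm or the gripper's body presses on something with over 40 N, if the wrist force passes 120 N, or if a joint passes its speed limit or range.

## Robot

A 6-joint arm with a two-finger parallel gripper is mounted at the origin on a cart in front of the work surface, level with it; the furniture and walls round the work are solid. World frame = base frame: x ahead of the robot, y to its left, z up, the work surface at z = 0. Lengths are in mm, angles in rad, forces in N, time in s.
With the tool pointing down it reaches from about 425 to 925 mm from the base axis. Payload 12.5 kg.
Tool frame: the origin (TCP) lies at the very end of the fingers, on their centre line; the grasp point (between the pads) lies behind it (ctrl.tcp_to_grasp is the z of the grasp point in the tool frame, in mm); z points along the fingers, y is the line along which they close (so a half turn about z gives the same grasp; the last joint's range is limited). The gripper opens to 85 mm and grips with 20 to 120 N. Pads are 22 mm wide; open, the fingers measure 114 mm over their backs; the gripper's body (76 mm by 85 mm) begins 54 mm behind the grasp point. The pads swing forward as they close: fully open they stand 13 mm farther back than shut.
Start: joints at [-1.343, 0.491, 1.559, -0, 1.092, -0.106], TCP at [204.795, -590.511, 231.327] pointing down, gripper open.
Joint ranges: [-3.1, 3.1], [-0.84, 2.19], [0.05, 2.79], [-1.13, 4.28], [0.06, 2.93], [-2.69, 2.69]. Speed limits (rad/s): [2.22, 2.22, 2.79, 3.14, 3.14, 3.14].

## Interface

Orientations are given as a unit quaternion [w, x, y, z].
In Python, from bench import ctrl gives the robot as it stands. The module is installed in compiled form; this text tells all that it offers.
- The arm moves only by the tool carry_out, never from a script. Its argument "steps" is one flat list of numbers, 5 for each row, row after row: the finger opening in m, from 0 to 0.0854, then the shift along the tool's x, y, z in m, then the turn about the tool's z in degrees. In form: [gripper, x, y, z, yaw, gripper, x, y, z, yaw, ...]. A call has 1 to 20 rows; each row shifts and turns the commanded pose from where the row before left it, along the tool's axes as they then stand; what a row does not reach is not made up. A row lasts 1/10 s, in which the tool goes at most 50 mm and 8.59 degrees, less where a joint would pass 70% of its speed; a pose out of reach is approached as far as the arm can. A call with a gripper value outside its range is refused whole. The fingers move at their own pace and stop on an object; the grip force is fixed at half the most. Time passes only in rows, so rows that do not move let the fingers close. It gives the time, the measured TCP pose, the force, the opening and the grip force at its end, in the units of the state.
- ctrl.observe(): the state, without advancing time (a new reading comes with each control period).
- ctrl.camera(name): name is "scene" or "top" or "wrist"; returns (picture, depth): 420x560x3 uint8, red, green, blue; 420x560 float32, mm along the optical axis (not along the pixel's ray), 0 where there is no reading.
- ctrl.camera_info(name): a dict with "fx", "fy", "cx", "cy" (pixels), "k1" (the pictures are not rectified: a ray, as slopes to the right and down, at radius r is drawn at 1 + k1 r^2 times it, then the intrinsics apply), "R" (3x3) and "t" (3): a world point X has camera coordinates R X + t. Camera axes: x right, y down, z forward; pixel columns grow to the right and rows downward; lengths in mm; the calibration is good to about 2 mm. A picture is of the moment at which its call begins: read the wrist's pose just before it. camera_info takes no time and is no camera call; for the wrist camera it gives the pose at the moment of the call.
- ctrl.close_job(): hands the job in; it is judged then, once.
The state is a dict: "clock": time; "joint_pos": joint angles; "qd": joint speeds; "tau": joint torques, N m; "eef_pos": TCP position; "orientation": TCP orientation; "ft_force": force on the tool from outside, world axes, zero at the start; "wrist_torque": the same for the moment, N m; "width": finger opening in mm; "finger_force": force on a finger pad.
Only numpy, scipy, OpenCV 4.12 (cv2) and the standard library are available. Lean on these libraries where they do the work, as an engineer would, in place of code of your own. Each camera call takes 0.05 s, during which the arm holds its last target. There are 200 camera calls.

## Working session

There is one attempt and no reset: what is moved stays moved. The work goes in short steps, Python scripts to look and compute and a tool call to move; the robot and the scene stay as the last step left them, time stands still between calls to the robot, and variables do not carry over. Pictures are saved under pics/ and viewed, at most 10 in all, crops included, and the job is handed in when it is done.

Besides the shell and the picture viewer there is one more tool, called after "Request:" as name(argument=value, ...) on one line, values as JSON. carry_out: Moves the arm, as the interface text tells. Its arguments: {"type":"object","properties":{"steps":{"type":"array","items":{"type":"number"}}},"required":["steps"]}

```bash
mkdir -p pics
cat > h.py <<'E'
import numpy as np, cv2
from bench import ctrl
from scipy.spatial.transform import Rotation as Rot
def grab(n):
    i=ctrl.camera_info(n); p,d=ctrl.camera(n); return p,d,i
def rays(i,uv):
    uv=np.atleast_2d(np.array(uv,float)); K=np.array([[i['fx'],0,i['cx']],[0,i['fy'],i['cy']],[0,0,1.]])
    q=cv2.undistortPoints(uv.reshape(-1,1,2),K,np.array([i['k1'],0,0,0,0.]),None,None,None).reshape(-1,2)
    return np.c_[q,np.ones(len(q))]
def plane(i,uv,z):
    R=np.array(i['R']);t=np.array(i['t']);c=-R.T@t; r=rays(i,uv)@R
    return c+r*((z-c[2])/r[:,2])[:,None]
def pts(i,d,uv):
    uv=np.atleast_2d(uv).astype(int); R=np.array(i['R']);t=np.array(i['t'])
    return (rays(i,uv)*d[uv[:,1],uv[:,0]][:,None]-t)@R
def cloud(i,d):
    v,u=np.mgrid[:420,:560]; uv=np.c_[u.ravel(),v.ravel()]
    return pts(i,d,uv).reshape(420,560,3)
def proj(i,X):
    X=np.atleast_2d(X)@np.array(i['R']).T+np.array(i['t']); s=X[:,:2]/X[:,2:]; s*=1+i['k1']*(s**2).sum(1)[:,None]
    return s*[i['fx'],i['fy']]+[i['cx'],i['cy']]
def save(p,n): cv2.imwrite('pics/'+n,cv2.cvtColor(p,cv2.COLOR_RGB2BGR))
E
python3 - <<'E'
from h import *
s=ctrl.observe(); print({k:np.round(v,3) for k,v in s.items()}, ctrl.tcp_to_grasp)
for n in('top','scene'):
    p,d,i=grab(n); save(p,n+'0.png'); np.savez('/tmp/'+n,p=p,d=d); print(n,i)
E
```

```text
{'clock': np.float64(0.0), 'joint_pos': array([-1.343,  0.492,  1.559, -0.   ,  1.092, -0.106]), 'qd': array([-0.001, -0.   ,  0.   ,  0.001,  0.   ,  0.   ]), 'tau': array([-1.0000e-03, -6.1845e+01, -2.6160e+01, -0.0000e+00,  4.0000e-03,
        0.0000e+00]), 'eef_pos': array([ 204.754, -590.255,  230.711]), 'orientation': array([-0.001,  0.986,  0.166, -0.   ]), 'ft_force': array([-1.313,  0.127, -0.093]), 'wrist_torque': array([-0.034,  0.013, -0.027]), 'finger_force': np.float64(0.0), 'width': np.float64(85.597)} -18.700000000000003
top {'fx': 463.6977732504622, 'fy': 463.6977732504622, 'cx': 278.49490234411275, 'cy': 211.42970719948593, 'k1': -0.025897097475369685, 'R': array([[-0.00789427, -0.99992452, -0.0094151 ],
       [-0.98411934,  0.00943851, -0.17725698],
       [ 0.17733246,  0.00786627, -0.98411957]]), 't': array([  52.64710928,  618.02406141, 1456.33076152])}
scene {'fx': 537.9041296921876, 'fy': 537.9041296921876, 'cx': 269.9469417420004, 'cy': 203.21681618694672, 'k1': -0.18654057025177578, 'R': array([[-0.82797136, -0.56076821,  0.00156348],
       [-0.4283675 ,  0.6306782 , -0.6471061 ],
       [ 0.36189047, -0.53645506, -0.76239836]]), 't': array([ 505.18895506,  312.67398876, 1217.48954215])}
```

View pics/top0.png

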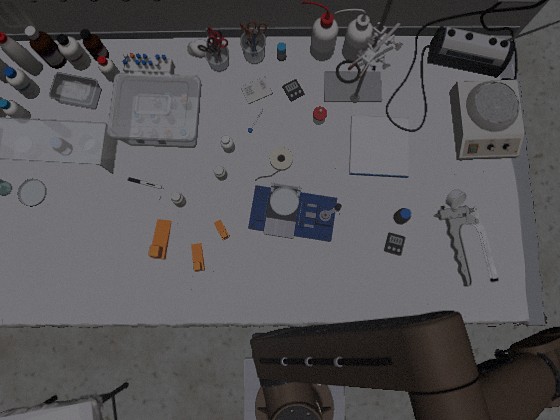

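View pics/scene0.png

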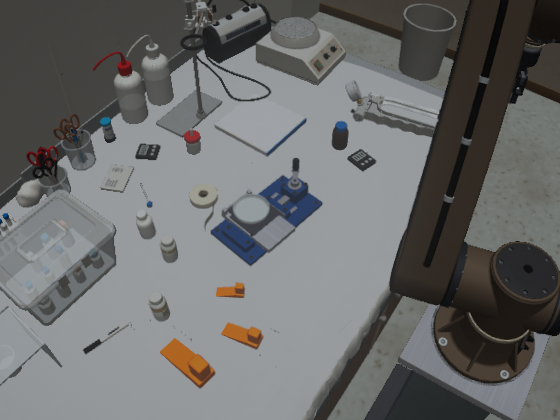

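The top view shows the blue vise at (293,212), with its crank knob near (338,206) on the right and the stage's landing towards the robot at (280,229). The three orange wedges are at (160,240), (198,257) and (222,230), and the middle-sized one is at (198,257) with its tab at the near end. The scene view agrees: knob at (296,165), middle wedge at (243,334).

Run:
```python
from h import *
f=np.load('/tmp/top.npz');p,d=f['p'],f['d'];i=ctrl.camera_info('top');C=cloud(i,d)
hsv=cv2.cvtColor(p,cv2.COLOR_RGB2HSV)
def comps(m,amin):
    m=cv2.morphologyEx(m.astype(np.uint8),cv2.MORPH_CLOSE,np.ones((3,3)))
    n,l,st,c=cv2.connectedComponentsWithStats(m); return [(l==k,st[k]) for k in range(1,n) if st[k][4]>amin]
for nm,m,z in(('or',(hsv[...,0]>5)&(hsv[...,0]<20)&(hsv[...,1]>170)&(hsv[...,2]>120),8),('bl',(hsv[...,0]>105)&(hsv[...,0]<130)&(hsv[...,1]>130),14)):
    for mm,st in comps(m,60):
        v,u=np.nonzero(mm); P=plane(i,np.c_[u,v],z)[:,:2].astype(np.float32)
        r=cv2.minAreaRect(P); print(nm,st,np.round(r[0]),np.round(r[1]),round(r[2],1), np.round(cv2.boxPoints(r)).tolist(),'z',np.percentile(C[...,2][mm],[5,50,95]).round())
X=C[185:245,245:350]; hi=X[(X[...,2]>55)]
print('high',len(hi)); print(hi.round()[np.argsort(-hi[:,2])][:25])
```

```text
or [150 220  21  37 419] [541. 445.] [ 47. 124.] 77.8 [[475.0, 435.0], [597.0, 409.0], [607.0, 455.0], [485.0, 481.0]] z [ 3. 14. 73.]
or [214 220  13  15  87] [576. 244.] [46. 22.] 29.4 [[551.0, 243.0], [562.0, 223.0], [602.0, 246.0], [591.0, 265.0]] z [-1.  6. 16.]
or [192 243  11  23 170] [485. 319.] [72. 30.] 7.5 [[447.0, 330.0], [451.0, 299.0], [523.0, 309.0], [519.0, 339.0]] z [-1.  8. 18.]
bl [  4  67  12  11 100] [1146. 1014.] [49. 33.] 46.0 [[1118.0, 1008.0], [1141.0, 985.0], [1175.0, 1020.0], [1151.0, 1043.0]] z [134. 148. 155.]
bl [249 186  22  44 564] [640. 112.] [ 50. 146.] 80.3 [[564.0, 100.0], [708.0, 75.0], [717.0, 125.0], [573.0, 149.0]] z [ 9. 19. 39.]
bl [ 294  193   43   48 1187] [609. -75.] [124. 147.] 80.4 [[526.0, -123.0], [671.0, -148.0], [691.0, -26.0], [547.0, -1.0]] z [ 8. 14. 52.]
bl [400 209  11  10  83] [ 615. -376.] [34. 31.] 89.5 [[599.0, -393.0], [630.0, -393.0], [630.0, -359.0], [600.0, -359.0]] z [80. 83. 88.]
high 656
[[ 350.   35. 1543.]
 [ 350.   35. 1543.]
 [ 350.   35. 1543.]
 [ 350.   35. 1543.]
 [ 350.   35. 1543.]
 [ 350.   35. 1543.]
 [ 350.   35. 1543.]
 [ 350.   35. 1543.]
 [ 350.   35. 1543.]
 [ 350.   35. 1543.]
 [ 350.   35. 1543.]
 [ 350.   35. 1543.]
 [ 350.   35. 1543.]
 [ 350.   35. 1543.]
 [ 350.   35. 1543.]
 [ 350.   35. 1543.]
 [ 350.   35. 1543.]
 [ 350.   35. 1543.]
 [ 350.   35. 1543.]
 [ 350.   35. 1543.]
 [ 350.   35. 1543.]
 [ 350.   35. 1543.]
 [ 350.   35. 1543.]
 [ 350.   35. 1543.]
 [ 350.   35. 1543.]]
```

Run:
```python
from h import *
s=ctrl.observe();i=ctrl.camera_info('wrist');q=s['orientation'];T=Rot.from_quat([q[1],q[2],q[3],q[0]]).as_matrix()
R=np.array(i['R']);t=np.array(i['t']);c=-R.T@t
print('cam in tool',T.T@(c-s['eef_pos']),'axes',(T.T@R.T).round(3),i['fx'],i['k1']);print(T.round(3))
```

```text
cam in tool [  81.42012986   -0.78785428 -142.18071311] axes [[ 0.001 -0.948 -0.317]
 [ 1.     0.001 -0.   ]
 [ 0.001 -0.317  0.948]] 316.198538647736 -0.06766686914060216
[[ 0.945  0.328 -0.   ]
 [ 0.328 -0.945  0.001]
 [ 0.    -0.001 -1.   ]]
```

Request:
carry_out(steps=[0.085,0.039,-0.0265,-0.005,0,0.085,0.039,-0.0265,-0.005,0,0.085,0.039,-0.0265,-0.005,0,0.085,0.039,-0.0265,-0.005,0,0.085,0.039,-0.0265,-0.005,0,0.085,0.039,-0.0265,-0.005,0,0.085,0.039,-0.0265,-0.005,0,0.085,0.039,-0.0265,-0.005,0,0.085,0.039,-0.0265,-0.005,0,0.085,0.039,-0.0265,-0.005,0,0.085,0.039,-0.0265,-0.005,0,0.085,0.039,-0.0265,-0.005,0])

```text
clock: 1.3
eef_pos: [543.6, -134.9, 291.4]
orientation: [-0.0, 0.986, 0.166, -0.0]
ft_force: [-0.2, -0.0, 0.7]
width: 85.1
finger_force: 0.0
```

Run:
```python
from h import *
p,d,i=grab('wrist'); save(p,'w1.png'); np.savez('/tmp/w1',p=p,d=d); import pickle; pickle.dump(i,open('/tmp/w1.pkl','wb')); s=ctrl.observe(); print(s['eef_pos'],s['qd'])
```

```text
[ 546.72434042 -130.42972776  292.03448233] [-0.08712305 -0.01720042  0.05303284 -0.0109069  -0.03762807 -0.14735482]
```

View pics/w1.png

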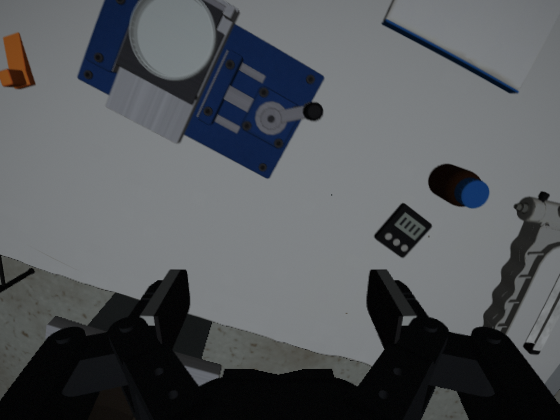

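The wrist view shows the crank hub at (272,118) and the black knob's top at (313,111). The bed's right corners are at (323,77) and (270,178), and the landing lies at (150,105).

Run:
```python
from h import *
import pickle
f=np.load('/tmp/w1.npz');p,d=f['p'],f['d'];i=pickle.load(open('/tmp/w1.pkl','rb'));C=cloud(i,d)
k=(p.max(2)<45); k[:, :290]=0;k[:,335:]=0;k[:90]=0;k[135:]=0
v,u=np.nonzero(k); print('knob px',len(u),u.mean(),v.mean(), 'z',np.percentile(C[v,u,2],[5,25,50,75,95]).round(1))
top=k&(C[...,2]>100); print('knob top',np.sum(top),C[top].mean(0).round(1), np.ptp(C[top],axis=0).round(1))
print('hub',C[118,272].round(1),plane(i,[[272,118]],C[118,272,2]).round(1))
print('corners z14',plane(i,[[323,77],[270,178],[79,77]],14).round(1))
print('landing',C[105,150].round(1),plane(i,[[107,108],[181,142],[120,68],[197,102]],30).round(1), 'platefront',C[80,125].round(1))
```

```text
knob px 281 312.34519572953735 110.63345195729538 z [ 66.7 102.9 104.9 105.7 106.5]
knob top 232 [ 625.6 -142.9  107.8] [ 16.7  44.  333.2]
hub [ 604.4 -105.9   72.4] [[ 604.4 -105.9   72.4]]
corners z14 [[ 669.7 -149.3   14. ]
 [ 526.4 -128.6   14. ]
 [ 572.3  144.5   14. ]]
landing [568.9  42.2  29.2] [[548.5  93.5  30. ]
 [537.4  -6.   30. ]
 [599.8  87.   30. ]
 [590.9 -12.8  30. ]] platefront [588.1  78.4  29.6]
```

Run:
```python
from h import *
import pickle
ctrl.camera('wrist');p,d,i=grab('wrist');np.savez('/tmp/w2',p=p,d=d);pickle.dump(i,open('/tmp/w2.pkl','wb'));C=cloud(i,d);s=ctrl.observe()
print(s['eef_pos'],s['qd'].round(3))
def circ(box,zlo,zhi,cond):
    m=np.zeros(d.shape,bool);a,b,c,e=box;m[b:e,a:c]=1;m&=cond&(C[...,2]>zlo)&(C[...,2]<zhi)
    ct,_=cv2.findContours(m.astype(np.uint8),0,2);ct=max(ct,key=cv2.contourArea);return cv2.minEnclosingCircle(ct),C[m].mean(0).round(1),m.sum()
dark=p.max(2)<60
r=circ((285,85,345,140),101,111,dark);print('knob',r,plane(i,[r[0][0]],106))
g=p.min(2)>60
for z in((62,80),(40,62)):
  try:
    r=circ((245,90,300,150),*z,g);print('hub',z,r,plane(i,[r[0][0]],r[1][2]))
  except Exception as e:print(e)
hsv=cv2.cvtColor(p,cv2.COLOR_RGB2HSV);b=((hsv[...,0]>105)&(hsv[...,0]<130)&(hsv[...,1]>130));b[200:]=0;b[:,350:]=0
v,u=np.nonzero(b);P=plane(i,np.c_[u,v],14)[:,:2];Z=C[v,u,2];P=P[(Z<17)&(Z>9)].astype(np.float32)
r=cv2.minAreaRect(P);print(r,cv2.boxPoints(r).round(1).tolist())
# landing: bright low-saturation around z~30
m=((hsv[...,1]<40)&(hsv[...,2]>60)&(C[...,2]>26)&(C[...,2]<34)).astype(np.uint8);m[160:]=0;m[:,230:]=0;m[:,:90]=0
m=cv2.morphologyEx(m,cv2.MORPH_OPEN,np.ones((3,3)));n,l,st,c=cv2.connectedComponentsWithStats(m);k=l[105,150];v,u=np.nonzero(l==k)
r=cv2.minAreaRect(plane(i,np.c_[u,v],30)[:,:2].astype(np.float32));print('landing',k,st[k],r,cv2.boxPoints(r).round(1).tolist())
```

```text
[ 543.74150002 -134.5934528   291.04012624] [-0.06  -0.009  0.028 -0.01  -0.005 -0.026]
knob (((315.5, 114.5), 9.300638198852539), array([ 625.2, -143.9,  104.9]), np.int64(257)) [[ 625.22761792 -143.44917644  106.        ]]
hub (62, 80) (((280.5, 117.0), 19.448749542236328), array([ 607.1, -112.3,   68.7]), np.int64(509)) [[ 610.04651908 -112.01069506   68.7       ]]
hub (40, 62) (((273.0365905761719, 120.6463394165039), 16.15874671936035), array([ 602.1, -103.5,   56.6]), np.int64(390)) [[ 602.94480257 -105.48037447   56.6       ]]
((620.0314331054688, -2.5784912109375), (277.1425476074219, 147.79031372070312), 80.48538970947266) [[524.2000122070312, -127.0], [670.0, -151.5], [715.7999877929688, 121.9000015258789], [570.0999755859375, 146.3000030517578]]
landing 3 [ 108   70   88   76 3431] ((567.1884155273438, 42.761199951171875), (100.25345611572266, 53.401161193847656), 80.65230560302734) [[532.7000122070312, -2.4000000953674316], [585.4000244140625, -11.0], [601.7000122070312, 87.9000015258789], [549.0, 96.5999984741211]]
```

Request:
carry_out(steps=[0.085,0.025,0.0115,0.03,0,0.085,0.025,0.0115,0.04,0,0.085,0.025,0.012,0.04,0,0.085,0,0,0.04,0,0.085,0,0,0.04,0,0.085,0,0,0.028,0,0.085,0,0,0,0,0.085,0,0,0,0])

```text
clock: 2.25
eef_pos: [624.9, -146.2, 73.7]
orientation: [-0.0, 0.986, 0.166, -0.0]
ft_force: [0.8, -1.0, -0.0]
width: 84.9
finger_force: 0.0
```

Run:
```python
from h import *
p,d,i=grab('wrist'); save(p,'w3.png'); s=ctrl.observe(); print(s['eef_pos'],s['ft_force'],s['joint_pos'])
```

```text
[ 625.4563306  -146.09311997   74.72676951] [-0.50541072 -0.69211751  0.78903525] [-3.32190324e-01  6.92961340e-01  1.65229530e+00 -1.97364668e-04
  7.94744149e-01  9.05651619e-01]
```

View pics/w3.png

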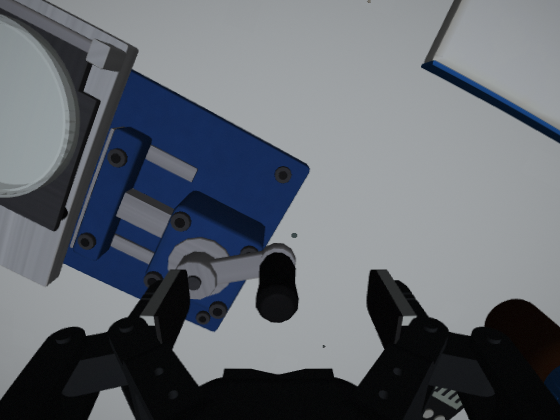

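The black knob (top at (277,303)) stands midway between the open fingers at columns 175 and 380, so I can close on it.

Request:
carry_out(steps=[0.01,0,0,0,0,0.01,0,0,0,0,0.01,0,0,0,0,0.01,0,0,0,0,0.01,0,0,0,0,0.01,0,0,0,0,0.01,0,0,0,0])

```text
clock: 3.0
eef_pos: [625.3, -145.5, 73.8]
orientation: [0.0, 0.986, 0.166, 0.0]
ft_force: [-1.0, -2.1, 6.0]
width: 16.2
finger_force: 58.5
```

Run:
```python
from h import *
s=ctrl.observe(); print(s['eef_pos'],s['ft_force'],s['width'],s['finger_force'])
# arc rows: circle centre c, start phi0; tool axes fixed
a=np.radians(19.1);ex=np.array([np.cos(a),np.sin(a)]);ey=np.array([np.sin(a),-np.cos(a)])
c=np.array([603,-105.5]);ph0=np.arctan2(-144-c[1],625.5-c[0]);st=np.radians(8)
for k in range(24):
    A=ph0-k*st;B=A-st;dl=45*np.array([np.cos(B)-np.cos(A),np.sin(B)-np.sin(A)])
    print(k,np.degrees(B).round(),'%.2f %.2f'%(dl@ex,dl@ey))
```

```text
[ 625.3452434  -145.49439291   73.79198978] [-0.99739161 -2.05789198  5.99820388] 16.163711656307186 58.51232966291718
0 -68.0 -6.23 0.79
1 -76.0 -6.28 -0.09
2 -84.0 -6.20 -0.96
3 -92.0 -6.01 -1.81
4 -100.0 -5.70 -2.63
5 -108.0 -5.28 -3.40
6 -116.0 -4.75 -4.10
7 -124.0 -4.14 -4.72
8 -132.0 -3.44 -5.25
9 -140.0 -2.67 -5.68
10 -148.0 -1.86 -6.00
11 -156.0 -1.00 -6.20
12 -164.0 -0.13 -6.28
13 -172.0 0.74 -6.23
14 -180.0 1.60 -6.07
15 -188.0 2.43 -5.79
16 -196.0 3.21 -5.39
17 -204.0 3.93 -4.89
18 -212.0 4.58 -4.30
19 -220.0 5.13 -3.62
20 -228.0 5.58 -2.87
21 -236.0 5.93 -2.06
22 -244.0 6.16 -1.22
23 -252.0 6.27 -0.35
```

Request:
carry_out(steps=[0.01,-0.0062,0.0008,0,0,0.01,-0.0063,0,0,0,0.01,-0.0062,-0.001,0,0,0.01,-0.006,-0.0018,0,0,0.01,-0.0057,-0.0026,0,0,0.01,-0.0053,-0.0034,0,0,0.01,0,0,0,0])

```text
clock: 3.7
eef_pos: [588.2, -149.1, 73.7]
orientation: [-0.0, 0.986, 0.166, 0.0]
ft_force: [-0.9, 1.9, 7.8]
width: 16.5
finger_force: 58.9
```

Request:
carry_out(steps=[0.01,-0.0047,-0.0041,0,0,0.01,-0.0041,-0.0047,0,0,0.01,-0.0034,-0.0053,0,0,0.01,-0.0027,-0.0057,0,0,0.01,-0.0019,-0.006,0,0,0.01,-0.001,-0.0062,0,0])

```text
clock: 4.3
eef_pos: [561.9, -125.4, 73.8]
orientation: [0.001, 0.986, 0.166, 0.001]
ft_force: [5.3, -3.0, 5.6]
width: 16.7
finger_force: 58.7
```

Request:
carry_out(steps=[0.01,0,-0.0031,0,0,0.01,0,-0.0031,0,0])

```text
clock: 4.5
eef_pos: [559.7, -119.5, 73.7]
orientation: [0.001, 0.986, 0.166, 0.001]
ft_force: [2.8, -4.7, 5.9]
width: 16.4
finger_force: 58.9
```

Request:
carry_out(steps=[0.01,0.0003,-0.0031,0,0,0.01,0.0004,-0.0031,0,0])

```text
clock: 4.7
eef_pos: [558.4, -113.5, 73.7]
orientation: [0.001, 0.986, 0.166, 0.001]
ft_force: [2.6, -3.7, 6.1]
width: 16.3
finger_force: 58.9
```

Request:
carry_out(steps=[0.01,0.0007,-0.003,0,0,0.01,0.0009,-0.003,0,0])

```text
clock: 4.9
eef_pos: [557.8, -107.3, 73.7]
orientation: [0.001, 0.986, 0.166, 0.0]
ft_force: [2.0, -4.3, 7.4]
width: 16.8
finger_force: 58.9
```

Request:
carry_out(steps=[0.01,0.0011,-0.0029,0,0])

```text
clock: 5.0
eef_pos: [557.9, -104.3, 73.7]
orientation: [0.001, 0.986, 0.166, 0.0]
ft_force: [0.3, -8.9, 6.7]
width: 16.5
finger_force: 59.0
```

Request:
carry_out(steps=[0.01,0.0013,-0.0029,0,0])

```text
clock: 5.1
eef_pos: [558.1, -102.0, 73.7]
orientation: [0.001, 0.986, 0.166, 0.0]
ft_force: [-2.9, -20.8, 6.8]
width: 16.3
finger_force: 59.3
```

Request:
carry_out(steps=[0.01,0,0,0,0])

```text
clock: 5.2
eef_pos: [558.0, -102.1, 73.7]
orientation: [0.001, 0.986, 0.166, 0.0]
ft_force: [-0.9, -14.4, 7.1]
width: 16.4
finger_force: 59.2
```

Request:
carry_out(steps=[0.01,0,0,0,0,0.05,0,0,0,0,0.05,0,0,0,0,0.05,0,0,0,0,0.05,0,0,-0.025,0,0.06,0,0,-0.045,0,0.07,0,0,-0.045,0,0.08,0,0,-0.035,0])

```text
clock: 6.0
eef_pos: [557.8, -100.2, 225.5]
orientation: [0.0, 0.986, 0.166, 0.0]
ft_force: [0.4, -0.5, 0.1]
width: 79.5
finger_force: 0.0
```

Request:
carry_out(steps=[0.08,0.0102,-0.0455,0,0,0.08,0.0102,-0.0455,0,0,0.08,0.0102,-0.0455,0,0,0.08,0.0102,-0.0455,0,0,0.08,0.0102,-0.0455,0,0,0.08,0.0102,-0.0455,0,0,0.08,0.0102,-0.0455,0,0,0.08,0.0102,-0.0455,0,0,0.08,0.0102,-0.0455,0,0,0.08,0,0,0,5.5,0.08,0,0,0,5.5,0.08,0,0,0,0,0.08,0,0,0,0,0.08,0,0,0,0])

```text
clock: 7.4
eef_pos: [510.5, 316.1, 223.2]
orientation: [0.0, 0.997, 0.072, -0.0]
ft_force: [-0.7, -0.7, 0.5]
width: 80.0
finger_force: 0.0
```

Run:
```python
from h import *
import pickle
p,d,i=grab('wrist'); save(p,'w4.png'); np.savez('/tmp/w4',p=p,d=d);pickle.dump(i,open('/tmp/w4.pkl','wb')); s=ctrl.observe(); print(s['eef_pos'],s['ft_force'],s['orientation'],s['qd'].round(3))
```

```text
[510.55429441 316.12199757 223.23907621] [-0.39583302 -0.2704435  -0.4408977 ] [ 5.90841027e-05  9.97444634e-01  7.14436301e-02 -7.76312999e-05] [ 0.001 -0.001 -0.002  0.003  0.001  0.009]
```

View pics/w4.png

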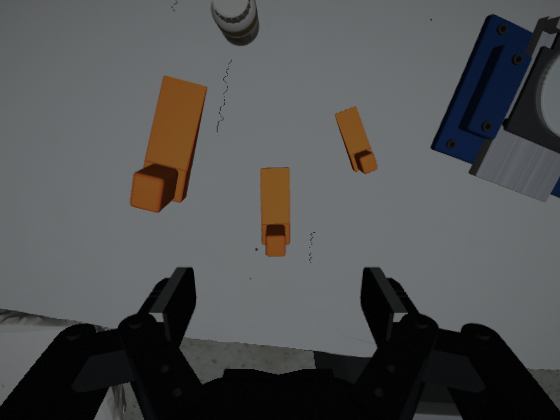

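The middle wedge's thin edge runs from (261,168) to (290,167), and its tab's top is near (275,240). It is nearly aligned with the tool, and nothing stands round it.

Run:
```python
from h import *
import pickle
f=np.load('/tmp/w4.npz');p,d=f['p'],f['d'];i=pickle.load(open('/tmp/w4.pkl','rb'));C=cloud(i,d)
hsv=cv2.cvtColor(p,cv2.COLOR_RGB2HSV);m=((hsv[...,0]>5)&(hsv[...,0]<20)&(hsv[...,1]>170));m[:,:250]=0;m[:,300:]=0;m[:160]=0;m[262:]=0
v,u=np.nonzero(m);Z=C[v,u,2];print(len(v),np.unique(Z.round(-1),return_counts=True))
e=plane(i,[[261,168],[290,167]],1.5);print('edge',e.round(1),e.mean(0).round(1))
for lo,hi in((45,55),):
    k=(Z>lo)&(Z<hi);P=plane(i,np.c_[u[k],v[k]],50)[:,:2].astype(np.float32);r=cv2.minAreaRect(P);print('tab',k.sum(),r,P.mean(0))
# slope sides: rows 175..215
L=[];Rr=[]
for y in range(175,215):
    x=np.nonzero(m[y])[0];z=np.median(C[y,x,2]);L.append(plane(i,[[x.min()-.5,y]],z)[0]);Rr.append(plane(i,[[x.max()+.5,y]],z)[0])
for S in(L,Rr):
    S=np.array(S);k=np.polyfit(S[:,0],S[:,1],1);print('side',np.degrees(np.arctan(k[0])),np.polyval(k,490),S[:,2].min(),S[:,2].max())
```

```text
2300 (array([  0.,  10.,  20.,  30.,  40.,  50., 370.]), array([ 405, 1142,  202,   67,   65,  407,   12]))
edge [[517.7 337.8   1.5]
 [523.8 304.6   1.5]] [520.8 321.2   1.5]
tab 407 ((445.63421630859375, 311.14947509765625), (25.19792938232422, 20.834686279296875), 8.299814224243164) [445.8833  310.75348]
side 9.82815456175603 333.7922889861224 3.307790161267576 12.644164515028649
side 8.510129529239475 301.302682175357 3.307790161267576 12.644164515028649
```

Request:
carry_out(steps=[0.07,-0.022,-0.0013,0.03,0,0.07,-0.022,-0.0013,0.04,0,0.06,-0.0218,-0.0013,0.04,0,0.06,0,0,0.04,0,0.06,0,0,0.034,0,0.06,0,0,0.019,0,0.06,0,0,0,0,0.06,0,0,0,0])

```text
clock: 8.25
eef_pos: [445.1, 310.9, 20.6]
orientation: [0.0, 0.997, 0.071, -0.0]
ft_force: [0.4, -0.2, 0.8]
width: 59.9
finger_force: 0.0
```

Request:
carry_out(steps=[0.015,0,0,0,0,0.015,0,0,0,0,0.015,0,0,0,0,0.015,0,0,0,0,0.015,0,0,0,0,0.015,0,0,0,0])

```text
clock: 8.85
eef_pos: [445.3, 311.2, 21.4]
orientation: [-0.0, 0.997, 0.071, 0.001]
ft_force: [-1.3, -0.6, 7.1]
width: 21.4
finger_force: 59.2
```

Request:
carry_out(steps=[0.015,0,0,-0.015,0,0.015,0,0,-0.035,0,0.015,0,0,-0.035,0,0.015,0,0.015,-0.015,0,0.015,0,0.032,0,0,0.015,0,0.032,0,0,0.015,0,0.032,0,0,0.015,0,0.032,0,0,0.015,0,0.032,0,0,0.015,0,0.032,0,0,0.015,0,0.03,0,0,0.015,0,0.015,0,0,0.015,0,0,0,5.9,0.015,0,0,0,5.9,0.015,0,0,0,5.8,0.015,0,0,0,0,0.015,0,0,0,0])

```text
clock: 10.55
eef_pos: [480.5, 61.5, 120.6]
orientation: [0.0, 0.997, -0.081, 0.0]
ft_force: [0.6, 1.4, -0.8]
width: 21.0
finger_force: 58.9
```

Run:
```python
from h import *
import pickle
p,d,i=grab('wrist'); save(p,'w5.png'); np.savez('/tmp/w5',p=p,d=d);pickle.dump(i,open('/tmp/w5.pkl','wb')); s=ctrl.observe(); print(s['eef_pos'],s['ft_force'],s['orientation'],s['qd'].round(3),s['width'])
```

```text
[480.44593509  61.53295183 120.51302603] [-0.35942672 -0.31617481 -1.72264166] [ 3.02474763e-05  9.96700189e-01 -8.11707873e-02  1.91132789e-04] [0.001 0.003 0.001 0.001 0.001 0.009] 21.30203035180252
```

View pics/w5.png

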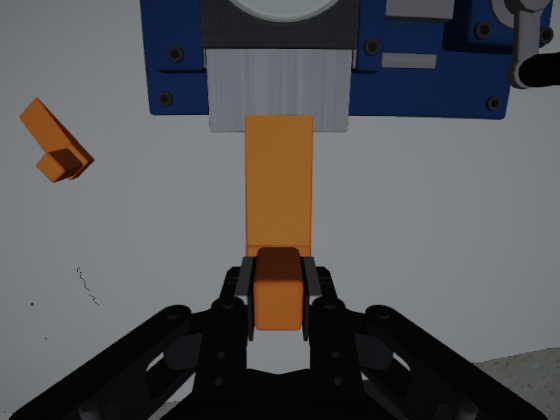

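The vise is closed on the stage, with its sides at columns 207 and 352 and the jaws touching them. The wedge hangs straight: its thin edge is at row 115 from (246) to (313), the landing's front edge is at row 131 and the plate's lip at row 48.

Run:
```python
from h import *
import pickle
f=np.load('/tmp/w5.npz');p,d=f['p'],f['d'];i=pickle.load(open('/tmp/w5.pkl','rb'));C=cloud(i,d)
s=ctrl.observe();q=s['orientation'];T=Rot.from_quat([q[1],q[2],q[3],q[0]]).as_matrix();o=s['eef_pos']
tool=lambda P:((P-o)@T).round(1)
hsv=cv2.cvtColor(p,cv2.COLOR_RGB2HSV).astype(int);g=p.astype(int).sum(2)
m=((hsv[...,0]>5)&(hsv[...,0]<20)&(hsv[...,1]>150));m[:,:240]=0;m[:,320:]=0
print('wedge z at rows',[(y,np.median(C[y,255:305,2]).round(1)) for y in(120,140,200,240)])
E_=[]
for x in range(252,308,5): E_.append((x,np.nonzero(m[:,x])[0].min()-.5))
zed=np.median(C[118,255:305,2]);print('wedge edge tool',tool(plane(i,E_[::3],zed)),zed)
for y in(140,200):
    x=np.nonzero(m[y])[0];print('sides',y,tool(plane(i,[[x.min()-.5,y],[x.max()+.5,y]],np.median(C[y,255:305,2]))))
print('z land',np.median(C[80:110,220:240,2]),np.median(C[80:110,320:340,2]),'plate z',np.median(C[30:42,215:345,2]))
lip=[];fr=[]
for x in range(220,345,8):
    c=g[35:60,x];k=np.argmax(np.diff(c));lip.append((x,35+k+.5))
    if x<240 or x>318:
        c=g[115:145,x];k=np.argmax(np.abs(np.diff(c)));fr.append((x,115+k+.5))
print('lip px',lip);print('lip tool',tool(plane(i,lip,54))[::3])
print('front px',fr,tool(plane(i,fr,30)))
for y in(70,90):
    c=hsv[y,:,1];r=np.nonzero(c[190:245]<70)[0].min()+190;r2=np.nonzero(c[320:380]<70)[0];r2=320+r2.max();print('stage sides',y,r,r2,tool(plane(i,[[r-.5,y],[r2+.5,y]],30)))
print('knob/crank')
```

```text
wedge z at rows [(120, np.float64(101.1)), (140, np.float64(103.1)), (200, np.float64(108.8)), (240, np.float64(113.0))]
wedge edge tool [[ 75.8 -13.5  19.6]
 [ 75.8  -6.1  19.6]
 [ 75.8   1.3  19.6]
 [ 75.8   8.7  19.6]] 100.98842556479474
sides 140 [[ 64.  -17.3  17.4]
 [ 64.1  16.5  17.4]]
sides 200 [[ 34.5 -17.1  11.7]
 [ 34.6  16.4  11.7]]
z land 29.58529413591648 29.571018767214692 plate z 41.504217858647266
lip px [(220, np.float64(48.5)), (228, np.float64(48.5)), (236, np.float64(48.5)), (244, np.float64(48.5)), (252, np.float64(48.5)), (260, np.float64(48.5)), (268, np.float64(48.5)), (276, np.float64(48.5)), (284, np.float64(48.5)), (292, np.float64(48.5)), (300, np.float64(48.5)), (308, np.float64(48.5)), (316, np.float64(48.5)), (324, np.float64(48.5)), (332, np.float64(48.5)), (340, np.float64(49.5))]
lip tool [[113.9 -35.8  66.6]
 [113.8 -21.2  66.6]
 [113.7  -6.7  66.6]
 [113.7   7.8  66.6]
 [113.8  22.3  66.6]
 [113.4  36.9  66.6]]
front px [(220, np.float64(132.5)), (228, np.float64(131.5)), (236, np.float64(131.5)), (324, np.float64(131.5)), (332, np.float64(131.5)), (340, np.float64(131.5))] [[ 61.7 -42.5  90.5]
 [ 62.3 -36.6  90.5]
 [ 62.3 -30.9  90.5]
 [ 62.4  32.6  90.5]
 [ 62.4  38.4  90.5]
 [ 62.5  44.2  90.5]]
stage sides 70 206 350 [[104.1 -50.4  90.6]
 [104.2  49.2  90.6]]
stage sides 90 208 349 [[ 90.9 -49.8  90.5]
 [ 91.   49.2  90.5]]
knob/crank
```

Request:
carry_out(steps=[0.015,0.01,-0.0001,0.01,0,0.015,0.015,0,0.02,0,0.015,0,0,0.02,0,0.015,0,0,0.01,0,0.015,0,0,0.004,0,0.015,0,0,0.002,0,0.015,0,0,0,0,0.015,0,0,0,0])

```text
clock: 11.4
eef_pos: [505.4, 57.5, 54.9]
orientation: [0.0, 0.997, -0.082, 0.001]
ft_force: [0.1, -0.2, -1.1]
width: 21.4
finger_force: 58.9
```

Request:
carry_out(steps=[0.015,0,0,0.0015,0,0.015,0,0,0,0])

```text
clock: 11.6
eef_pos: [505.2, 57.5, 53.0]
orientation: [0.0, 0.997, -0.083, 0.0]
ft_force: [1.1, -0.3, -0.7]
width: 20.9
finger_force: 58.9
```

Request:
carry_out(steps=[0.015,0,0,0.001,0,0.015,0,0,0,0])

```text
clock: 11.8
eef_pos: [505.1, 57.5, 51.8]
orientation: [0.0, 0.997, -0.083, 0.0]
ft_force: [0.0, -0.6, -1.4]
width: 20.9
finger_force: 58.9
```

Request:
carry_out(steps=[0.015,0,0,0.0007,0,0.015,0,0,0,0])

```text
clock: 12.0
eef_pos: [505.1, 57.5, 51.4]
orientation: [0.0, 0.997, -0.083, 0.0]
ft_force: [-1.9, 0.3, 4.0]
width: 21.3
finger_force: 60.0
```

Request:
carry_out(steps=[0.015,0,0,0.0005,0,0.015,0,0,0,0])

```text
clock: 12.2
eef_pos: [505.1, 57.5, 51.3]
orientation: [0.0, 0.997, -0.083, 0.0]
ft_force: [-4.9, 0.3, 10.6]
width: 21.4
finger_force: 60.8
```

Request:
carry_out(steps=[0.015,0,0,-0.0006,0,0.015,0.005,0,0,0,0.015,0.006,0,0,0,0.015,0.006,0,0,0,0.015,0,0,0,0])

```text
clock: 12.7
eef_pos: [523.0, 54.5, 51.4]
orientation: [0.0, 0.997, -0.083, 0.001]
ft_force: [1.5, -1.0, 3.8]
width: 21.2
finger_force: 59.5
```

Request:
carry_out(steps=[0.015,0.005,0,0,0,0.015,0.005,0,0,0,0.015,0.005,0,0,0,0.015,0,0,0,0])

```text
clock: 13.1
eef_pos: [537.3, 52.1, 51.4]
orientation: [0.0, 0.997, -0.083, 0.0]
ft_force: [-0.2, -0.5, 5.3]
width: 20.9
finger_force: 59.9
```

Request:
carry_out(steps=[0.015,0.003,0,0,0,0.015,0,0,0,0])

```text
clock: 13.3
eef_pos: [539.7, 51.7, 51.4]
orientation: [0.0, 0.997, -0.083, -0.0]
ft_force: [-3.7, -0.3, 7.8]
width: 21.0
finger_force: 60.1
```

Request:
carry_out(steps=[0.015,0.003,0,0,0,0.015,0,0,0,0])

```text
clock: 13.5
eef_pos: [542.7, 51.2, 51.4]
orientation: [0.0, 0.997, -0.083, -0.0]
ft_force: [-3.8, 0.7, 8.2]
width: 21.0
finger_force: 60.1
```

Request:
carry_out(steps=[0.015,0.003,0,0,0,0.015,0,0,0,0])

```text
clock: 13.7
eef_pos: [544.5, 50.9, 51.4]
orientation: [0.0, 0.997, -0.083, -0.001]
ft_force: [-8.5, 0.3, 10.9]
width: 20.9
finger_force: 60.7
```

Request:
carry_out(steps=[0.015,0.003,0,0,0,0.015,0,0,0,0])

```text
clock: 13.9
eef_pos: [547.4, 50.4, 51.5]
orientation: [0.0, 0.997, -0.083, -0.001]
ft_force: [-9.1, 0.5, 11.2]
width: 21.0
finger_force: 60.7
```

```bash
cat > pl.py <<'E'
from h import *
s=ctrl.observe();q=s['orientation'];T=Rot.from_quat([q[1],q[2],q[3],q[0]]).as_matrix();o=s['eef_pos']
p,d,i=grab('wrist');np.savez('/tmp/w6',p=p,d=d);C=cloud(i,d);hsv=cv2.cvtColor(p,cv2.COLOR_RGB2HSV)
P=(C-o)@T; X=P[...,0]; Y=P[...,1]; Z=C[...,2]
dx=505.1-o[0]; edge=-46.5-dx/.987; lx=-28-edge+75.8   # lip in tool x
print('d=',edge+28,'lip tool x',lx,s['ft_force'].round(1))
for a,b in((lx-18,lx-6),(lx+2,lx+8),(lx+8,lx+14),(lx+16,lx+22)):
    for y0,y1 in((-47,-20),(20,47)):
        k=(X>a)&(X<b)&(Y>y0)&(Y<y1)&(Z<70)&(Z>20); print(round(a-lx),y0,k.sum(),np.median(Z[k]).round(2) if k.any() else None,end=' | ')
    print()
E
python3 pl.py
```

```text
d= 24.360209069746134 lip tool x 51.439790930253864 [-9.1  0.5 11.2]
-18 -47 1093 29.63 | -18 20 1095 29.63 | 
2 -47 705 42.45 | 2 20 687 42.43 | 
8 -47 691 42.3 | 8 20 655 42.44 | 
16 -47 664 42.8 | 16 20 679 56.49 |
```

Request:
carry_out(steps=[0.015,0.003,0,0,0,0.015,0.003,0,0,0,0.015,0,0,0,0])

```text
clock: 14.25
eef_pos: [553.5, 49.4, 51.4]
orientation: [0.0, 0.997, -0.083, -0.001]
ft_force: [-8.8, 1.0, 11.3]
width: 21.0
finger_force: 60.6
```

Request:
carry_out(steps=[0.015,0.003,0,0,0,0.015,0.003,0,0,0,0.015,0,0,0,0])

```text
clock: 14.55
eef_pos: [559.4, 48.4, 51.5]
orientation: [0.0, 0.997, -0.083, -0.001]
ft_force: [-9.0, 0.6, 11.4]
width: 20.6
finger_force: 60.6
```

```bash
python3 pl.py; python3 -c "
import numpy as np,cv2;p=np.load('/tmp/w6.npz')['p'];cv2.imwrite('pics/w6.png',p[...,::-1])"
```

```text
d= 36.548645646327095 lip tool x 39.2513543536729 [-9.   0.6 11.4]
-18 -47 985 29.66 | -18 20 953 29.68 | 
2 -47 666 44.78 | 2 20 676 44.81 | 
8 -47 645 44.63 | 8 20 582 44.66 | 
16 -47 601 44.65 | 16 20 599 58.32 |
```

View pics/w6.png

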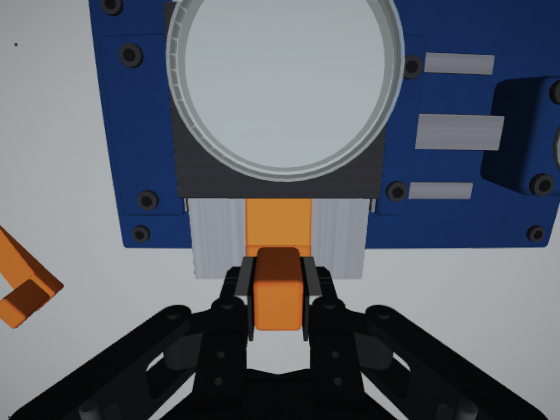

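The plate has lifted about 3.3 mm at the lip, level on both sides. The dish is on the plate, the gripper (fingers near (280,290)) is clear of the stage, and the jaws are tight on the base. I'm handing in.

Request:
carry_out(steps=[0.015,0,0,0,0,0.015,0,0,0,0,0.015,0,0,0,0])

```text
clock: 14.9
eef_pos: [559.5, 48.4, 51.5]
orientation: [0.0, 0.997, -0.083, -0.001]
ft_force: [-7.4, 0.4, 10.4]
width: 20.9
finger_force: 60.6
```

```bash
python3 -c "
from bench import ctrl
print(ctrl.close_job())"
```

```text
the job is handed in; nothing more can be done
None
```

I cranked the vise shut on the stage base and pushed the middle wedge in under the lip, lifting the plate about 3.3 mm there with the dish still on it; I handed the job in at about 15 s, still gripping the wedge. The crank went about 10 N past its free-turning force (5–8 N asked), and I didn't re-check the clamp after letting go of the knob.

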